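Open the push-and-turn solvent bottle with the lens carton shut

ROBOT

A 7-joint arm with a two-finger parallel gripper is mounted at the origin on a cart in front of the work surface, level with it; the furniture and walls round the work are solid. World frame = base frame: x ahead of the robot, y to its left, z up, the work surface at z = 0. Lengths are in m, angles in rad, forces in N, time in s.
With the tool pointing down it reaches from about 0.35 to 0.9 m from the base axis. Payload 8.1 kg.
Tool frame: the origin (TCP) lies midway between the tips of the shut fingers; the grasp point (between the pads) lies 19 mm behind it; z points along the fingers, y is the direction in which the jaws open and shut (so a half turn about z gives the same grasp; the last joint's range is limited). The gripper opens to 85 mm and grips with 20 to 120 N. Pads are 22 mm wide; open, the fingers measure 114 mm over their backs; the gripper's body (76 mm by 85 mm) begins 54 mm behind the grasp point. The pads swing forward as they close: fully open they stand 13 mm farther back than shut.
Start: joints at [-1.291, 0.434, 0.025, 1.573, -0.012, 1.134, -0.075], TCP at [0.233, 0.58, 0.231] pointing down, gripper open.
Joint ranges: [-2.62, 2.62], [-0.44, 2.09], [-1.27, 1.32], [0.08, 2.57], [-1.32, 4.46], [0.12, 2], [-2.74, 2.74]. Speed limits (rad/s): [2.22, 2.22, 3.01, 3.01, 3.14, 3.14, 3.14].

INTERFACE

Orientations are given as a unit quaternion [x, y, z, w].
In Python, from rig import monitor, read_camera, camera_model, job_done gives the robot as it stands. The module is installed in compiled form; this text tells all that it offers.
- The arm moves only by the tool send_rows, never from a script. Its argument "steps" is a list of rows, each a list of 7 numbers: the closure, from -1 (fully open) to 1 (shut), then the shift along the tool's x, y, z each as a share of 20 cm, from -1 to 1, then the turn, a rotation vector about the tool's x, y, z each as a share of 0.5 rad, from -1 to 1. In form: [[claw, dx, dy, dz, rx, ry, rz], ...]. A call has exactly 8 rows; each row is the pose to reach, as a shift and turn from the pose commanded when the call began, along the tool's axes at that moment; what a row does not reach only later rows make up. A row lasts 1/8 s, in which the tool goes at most 62.5 mm and 10.7 degrees, less where a joint would pass 70% of its speed; a pose out of reach is approached as far as the arm can. A call with a number of a shift or a turn outside -1 to 1 is refused whole. A call with a gripper value outside its range is refused whole. The fingers move at their own pace and stop on an object; "force" is the grip in N (left out, the last holds). Time passes only in rows, so rows that repeat a pose let the fingers close, or fill a call up. It gives the time, the measured TCP pose, the force and the opening at its end, in the units of the state.
- monitor.get_state(): the state, without advancing time (a new reading comes with each control period).
- read_camera(name): name is "scene" or "top" or "wrist"; returns the picture (400x640x3 uint8, blue, green, red); there is no depth.
- camera_model(name): a dict with "fx", "fy", "cx", "cy" (pixels), "R" (3x3) and "t" (3): a world point X has camera coordinates R X + t; the wrist camera has in their place "mount" (4x4, takes a point from camera to tool coordinates, whose origin is the TCP and whose axes are the flange's). Camera axes: x right, y down, z forward; pixel columns grow to the right and rows downward; lengths in m; the calibration is good to about 2 mm. A picture is of the moment at which its call begins: read the wrist's pose just before it. camera_model takes no time and is no camera call.
- job_done(): hands the job in, once; it reports no verdict.
The state is a dict: "time": time; "q": joint angles; "joint_velocities": joint speeds; "joint_torque": joint torques, N m; "position": TCP position; "ee_rot": TCP orientation; "ft_force": force on the tool from outside, world axes, zero at the start; "ft_torque": the same for the moment, N m; "width": finger opening in m.
Only numpy, scipy, OpenCV 4.12 (cv2) and the standard library are available. Lean on these libraries where they do the work, as an engineer would, in place of code of your own. Each camera call takes 0.05 s, during which the arm holds its last target.

TASK

I am about to wet a brush with solvent, and it crazes clear lenses: first swing the open lid of the lens carton shut until its tab snaps down behind the front rim and the lid stays shut by itself. Then, with the square bottle staying in its holder, press the bottle's push-and-turn safety cap down, turn it anticlockwise while it is pressed until it comes free, and lift it straight up. Finish while still holding the cap, level and about 8 cm above its seat, straight over the bottle's mouth, so that it can go straight back on; leave everything else where it lies.

Things in the scene. Friction and masses are not known exactly. Their poses are not given: they have to be found in the camera images.
- lens_carton: Shallow brown cardboard carton with clear lenses in it, fixed to the table, 152 mm (its x) by 138 mm (its y) by 52 mm high, walls 3 mm. Origin at the centre of its underside, z up, +x towards the lid's hinge, -x towards the front wall with the rim behind which the lid's tab must drop.
- carton_lid (a joint): Lid angle, rad: 0 = shut flat on the walls, grows as it opens upward (1.57 = upright). From 0.9 to 1.5 it stays where it is left; left nearer to shut, it springs up to 0.5 rad or more unless the tab has snapped behind the rim. Snapping takes a push of 5 to 9 N near the free edge, right down to 0; then it stays below 0.03 rad.
- lid_edge (a point): Middle of the lid's free edge, on its outer face; moves with the lid. The lid panel is 149 mm from hinge to free edge, 138 mm wide, 3 mm thick; its outer face lies 55 mm above the table when shut. A springy tab, 90 mm wide and 25 mm long, is bent down from it 142 mm from the hinge.
- lid_hinge (a point): Middle of the lid's hinge line, 74.5 mm along +x from the carton's centre and 52 mm above the table; the line runs along the carton's y. The lid's outer face lies 3 mm outside this line.
- bottle_holder: Grey folded-steel bottle holder fixed to the table, base plate 172 mm (x) by 92 mm (y) by 3 mm. A square pocket 67 mm wide and 45 mm deep, centred at x = -41 mm, holds the solvent bottle; a smaller pocket at x = +45 mm holds an oil bottle. Origin at the centre of its underside, z up.
- solvent_bottle: White square bottle, loose in the holder's square pocket, whose walls keep it from turning; 0.4 to 0.75 kg; body 64 x 64 x 96 mm, shoulder up to z = 107 mm, round neck 32 mm across, mouth's rim at z = 140 mm. Origin at the centre of its underside, z up its axis; it stands 3 mm above the table.
- safety_cap: Grey ribbed round push-and-turn cap of the solvent bottle, 52 mm diameter, 29 mm high, handled by its ribbed side. Origin at the centre of its open underside, z up; closed, that is 121 mm above the bottle's underside and 14 mm above the shoulder. Three lugs inside sit in notches of the neck, held up there by a spring (4 N, rising 1 N per mm pressed).
- oil_bottle: Bystander: white round bottle with a red spout, 38 mm diameter, 105 mm high, upright in the holder's smaller pocket, 86 mm behind the solvent bottle.
- brush: Bystander: flat dusting brush with wooden handle, 168 x 24 x 10 mm, lying on the table.
- open_housing: Bystander: open fluted grey round housing, 128 mm diameter, 36 mm high.
- closed_stud: Bystander: closed fluted round road stud with lens, 128 mm diameter, 47 mm high.
- cap_top (a point): Centre of the cap's flat top. To free the cap: press it down 4 mm or more (it stops at 6.5 mm, about 10 N) and, pressed, turn it 60 degrees anticlockwise seen from above (40 to 80 frees it; the first 36 must be pressed), then lift. Clockwise turning, or turning or pulling unpressed, is blocked; pulling then lifts the bottle.
Things that resemble listed ones, but are neither listed nor needed, are in the scene too. Of the things that look like the lens_carton, the larger one is meant.

How it is judged:
By the outcome, as a careful person would: the job done as asked, in the order asked, and still so for the second after the job is handed in, while the arm keeps its last pose, push and grip.
It also fails if it takes over 51 s, if anything falls off the work surface, if the arm or the gripper's body presses on something with over 40 N, if the wrist force passes 120 N, or if a joint passes its speed limit or range.

## Working session

There is one attempt and no reset: what is moved stays moved. The work goes in short steps, Python scripts to look and compute and a tool call to move; the robot and the scene stay as the last step left them, time stands still between calls to the robot, and variables do not carry over. Pictures are saved under pics/ and viewed, and the job is handed in when it is done.

Besides the shell and the picture viewer there is one more tool, called after "Emit:" by a JSON object that holds its "name" and its "arguments". send_rows: Moves the arm, as the interface text tells. Shift numbers are shares of 20 cm and turn numbers shares of 0.5 rad, none past 1 either way. Its arguments: {"type":"object","properties":{"steps":{"type":"array","items":{"type":"array","items":{"type":"number"}}},"force":{"type":"number"}},"required":["steps"]}

```bash
mkdir -p pics
cat > h.py <<'E'
import numpy as np, cv2
from rig import monitor, read_camera, camera_model, job_done
E
python3 - <<'E'
from h import *
s=monitor.get_state(); print({k:np.round(v,3).tolist() for k,v in s.items()})
for n in ("scene","top"):
    cv2.imwrite(f"pics/{n}0.png",read_camera(n)); m=camera_model(n); print(n,{k:np.round(v,4).tolist() for k,v in m.items()})
m=camera_model("wrist");print({k:np.round(v,4).tolist() for k,v in m.items()})
E
```

```text
{'time': 0.0, 'q': [-1.291, 0.435, 0.025, 1.574, -0.012, 1.134, -0.075], 'joint_velocities': [-0.001, 0.001, 0.002, 0.001, -0.001, 0.001, 0.002], 'joint_torque': [-0.001, -67.046, 1.025, -31.622, 0.015, 0.012, -0.0], 'position': [0.233, 0.579, 0.231], 'ee_rot': [0.19, 0.982, -0.001, -0.0], 'ft_force': [-0.119, 0.266, 0.366], 'ft_torque': [0.012, 0.035, -0.041], 'width': 0.085}
scene {'fx': 465.9826, 'fy': 465.9826, 'cx': 326.0617, 'cy': 197.6146, 'R': [[0.9089, -0.4168, 0.0161], [-0.1988, -0.4668, -0.8617], [0.3667, 0.78, -0.5071]], 't': [-0.4716, 0.1766, 1.2432]}
top {'fx': 363.6229, 'fy': 363.6229, 'cx': 327.9117, 'cy': 196.5322, 'R': [[-0.0258, -0.9997, -0.0012], [-0.9795, 0.0255, -0.1996], [0.1995, -0.004, -0.9799]], 't': [-0.0145, 0.5152, 1.1325]}
{'fx': 312.3951, 'fy': 312.3951, 'cx': 322.2169, 'cy': 198.5657, 'mount': [[0.0001, -0.9578, -0.2875, 0.0732], [1.0, 0.0001, 0.0001, 0.0002], [-0.0, -0.2875, 0.9578, -0.1432], [0.0, 0.0, 0.0, 1.0]]}
```

View pics/scene0.png

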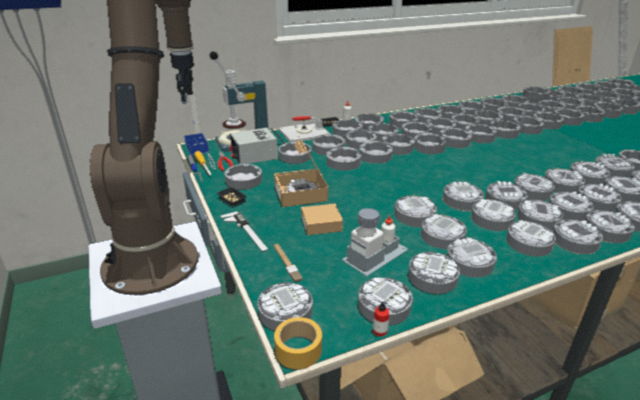

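View pics/top0.png

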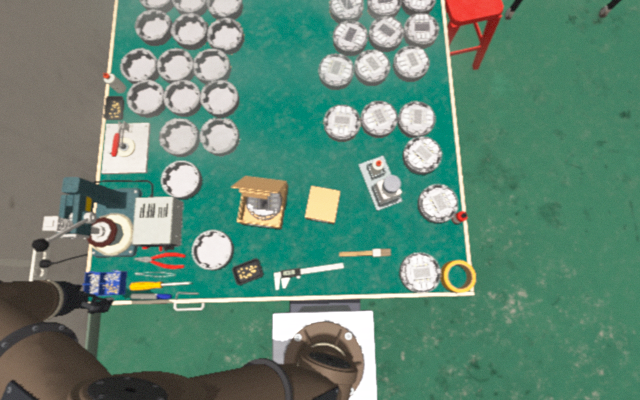

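The scene shows an open brown carton at top (262,203) and a smaller shut carton at top (322,204). The bottle in its holder is at top (382,183), and its cap at (392,183). I'll enlarge these to confirm.

Run:
```python
import cv2
a=cv2.imread("pics/top0.png")[150:240,220:420]; b=cv2.imread("pics/scene0.png")[155:285,260:420]
cv2.imwrite("pics/c1.png",cv2.resize(a,None,fx=4,fy=4,interpolation=cv2.INTER_CUBIC)); cv2.imwrite("pics/c2.png",cv2.resize(b,None,fx=4.5,fy=4.5,interpolation=cv2.INTER_CUBIC))
```

```text
(no output)
```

View pics/c1.png

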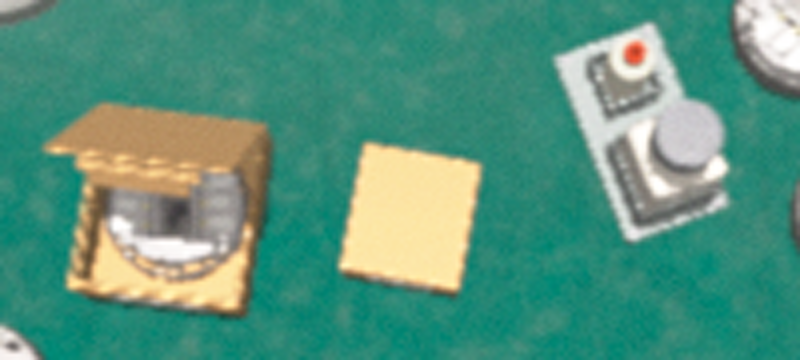

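View pics/c2.png

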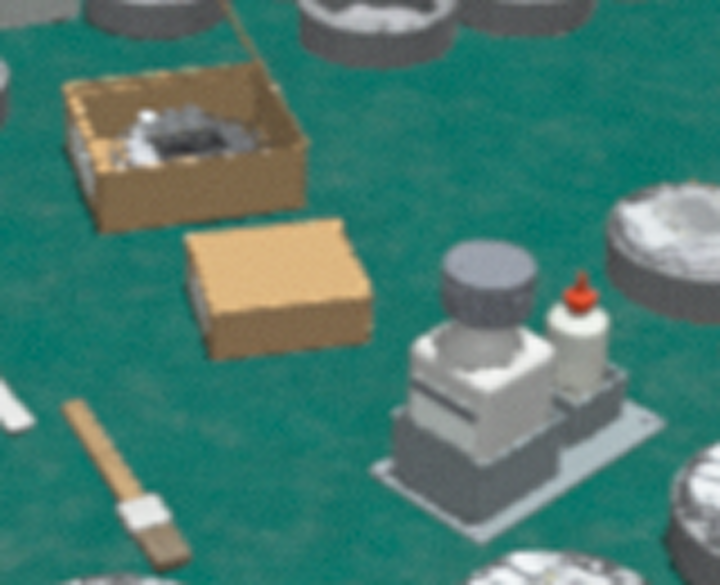

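The larger open carton, with lenses in it and its lid up, is the one meant. The small shut one at top (322,204) is the look-alike. There is one holder, with a grey cap on its square bottle. Next I'll measure, with a larger crop for the lid.

Run:
```python
import cv2
b=cv2.imread("pics/scene0.png")[130:215,265:345]; a=cv2.imread("pics/top0.png")[165:240,220:300]
cv2.imwrite("pics/c3.png",cv2.resize(b,None,fx=7,fy=7,interpolation=cv2.INTER_CUBIC));cv2.imwrite("pics/c4.png",cv2.resize(a,None,fx=8,fy=8,interpolation=cv2.INTER_CUBIC))
```

```text
(no output)
```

View pics/c3.png

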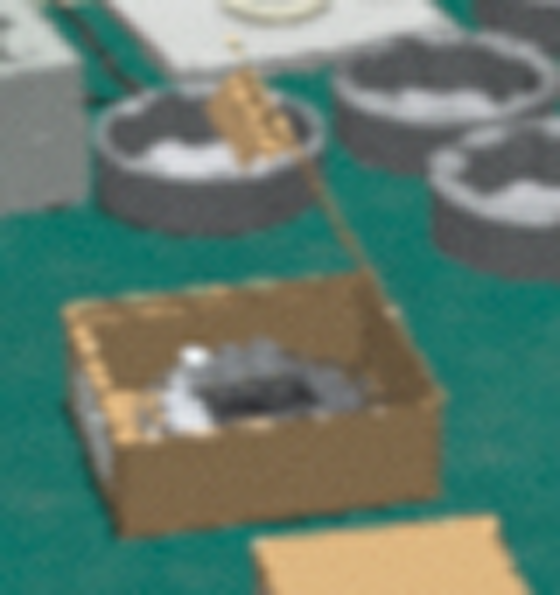

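View pics/c4.png

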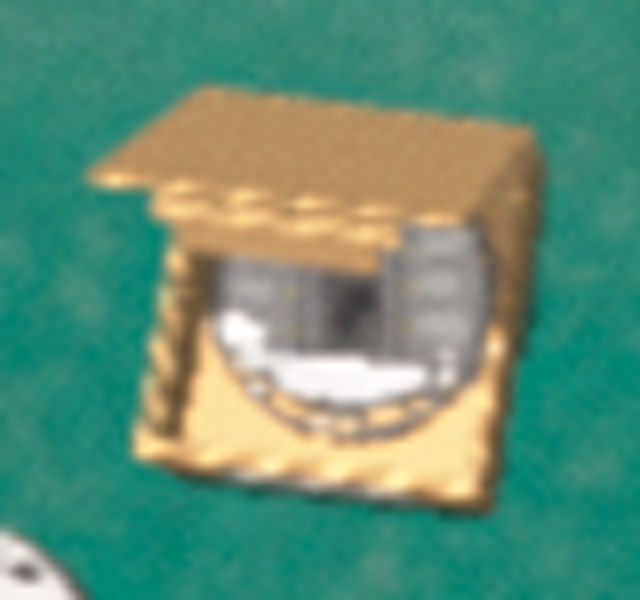

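```bash
cat >> h.py <<'E'
from scipy.optimize import least_squares
from scipy.spatial.transform import Rotation as Rn
M={n:camera_model(n) for n in("top","scene","wrist")}
def proj(n,X):
    m=M[n]; c=np.atleast_2d(X)@np.array(m["R"]).T+np.array(m["t"]); return np.c_[m["fx"]*c[:,0]/c[:,2]+m["cx"],m["fy"]*c[:,1]/c[:,2]+m["cy"]]
def wcam(pos,q):
    Rt=Rn.from_quat(q).as_matrix(); mt=np.array(M["wrist"]["mount"]); return Rt@mt[:3,:3], Rt@mt[:3,3]+pos
def wproj(X,pos,q):
    m=M["wrist"]; R,t=wcam(np.array(pos),q); c=(np.atleast_2d(X)-t)@R; return np.c_[m["fx"]*c[:,0]/c[:,2]+m["cx"],m["fy"]*c[:,1]/c[:,2]+m["cy"]]
def carton(p):
    x,y,a,th=p; c,s=np.cos(a),np.sin(a)
    lx=lambda d,o:.0745-d*np.cos(th)+o*np.sin(th); lz=lambda d,o:.052+d*np.sin(th)+o*np.cos(th)
    P=dict(FL=(-.076,.069,.052),FR=(-.076,-.069,.052),BR=(.076,-.069,.052),FR0=(-.076,-.069,0),BR0=(.076,-.069,0),
      LL=(lx(.149,.0),.069,lz(.149,.0)),LR=(lx(.149,.0),-.069,lz(.149,.0)),LE=(lx(.149,.003),0,lz(.149,.003)),HL=(lx(0,.003),.069,lz(0,.003)),HR=(lx(0,.003),-.069,lz(0,.003)))
    return {k:np.array([x+c*v[0]-s*v[1],y+s*v[0]+c*v[1],v[2]]) for k,v in P.items()}
E
python3 - <<'E'
from h import *
f=lambda u,v,k,ou,ov:np.array([(u+.5)/k-.5+ou,(v+.5)/k-.5+ov])
T={k:f(*v,8,220,165) for k,v in dict(FL=(135,458),FR=(493,507),LL=(90,180),LR=(470,220),HL=(205,90),HR=(537,130)).items()}
S={k:f(*v,7,265,130) for k,v in dict(FL=(65,310),FR=(115,440),BR=(440,397),FR0=(120,533),BR0=(440,493)).items()}
def res(p):
    C=carton(p); return np.concatenate([proj("top",C[k])[0]-v for k,v in T.items()]+[proj("scene",C[k])[0]-v for k,v in S.items()])
r=least_squares(res,[.5,.2,0,1.4],loss="soft_l1"); print(r.x.round(4),np.round(r.fun,1)); print({k:v.round(3).tolist() for k,v in carton(r.x).items()})
# cap: top (c1 4x, off 220,150) ; scene (c2 4.5x off 260,155) cap top disc centre
ct=f(689,135,4,220,150); cs=f(490,268,4.5,260,155)
for z in [.153]:
  g=least_squares(lambda p:np.r_[proj("top",[p[0],p[1],z])[0]-ct,proj("scene",[p[0],p[1],z])[0]-cs],[.5,-.2]); print(g.x,g.fun)
E
```

```text
[ 0.5059  0.1864 -0.1443  1.107 ] [ 0.8 -0.4 -1.5 -1.5 -0.  -0.3 -0.4  0.2 -0.3 -0.3 -0.3 -0.5 -1.   0.3
  0.1  1.4 -0.2  1.5 -0.1  2.1 -0.5  1.6]
{'FL': [0.441, 0.266, 0.052], 'FR': [0.421, 0.129, 0.052], 'BR': [0.571, 0.107, 0.052], 'FR0': [0.421, 0.129, 0.0], 'BR0': [0.571, 0.107, 0.0], 'LL': [0.524, 0.254, 0.185], 'LR': [0.504, 0.117, 0.185], 'LE': [0.516, 0.185, 0.187], 'HL': [0.592, 0.244, 0.053], 'HR': [0.572, 0.107, 0.053]}
[ 0.53169503 -0.22124545] [ 0.37151502 -0.80610997 -0.72845039  0.0431256 ]
```

```bash
cat >> h.py <<'E'
CP=np.array([.5059,.1864,-.1443])
def cw(lx,ly,z):
    c,s=np.cos(CP[2]),np.sin(CP[2]); return np.array([CP[0]+c*lx-s*ly,CP[1]+s*lx+c*ly,z])
def plan(pts,yaw=None,pos=None,q=None):
    """shares for world targets; yaw= world angle of tool x"""
    s=monitor.get_state(); pos=s["position"] if pos is None else pos; R=Rn.from_quat(s["ee_rot"] if q is None else q)
    rv=np.zeros(3)
    if yaw is not None:
        Rt=Rn.from_matrix(np.c_[[np.cos(yaw),np.sin(yaw),0],[np.sin(yaw),-np.cos(yaw),0],[0,0,-1]]); rv=(R.inv()*Rt).as_rotvec()
    for p in pts: print(np.round(p,4),"->",np.round(R.inv().apply(np.array(p)-pos)/.2,3),"rot",np.round(rv/.5,3))
E
python3 - <<'E'
from h import *
from math import *
for p in [(.233,.58,0),(.35,.4,0),(.4,.38,0.1),(.45,.3,.1)]: print(p,proj("top",p).round())
a=[(.33,.44,.25),cw(.045,0,.22),cw(.045,0,.175)]
plan(a,yaw=pi-.1443)
E
```

```text
(0.233, 0.58, 0) [[142. 290.]]
(0.35, 0.4, 0) [[200. 252.]]
(0.4, 0.38, 0.1) [[196. 233.]]
(0.45, 0.3, 0.1) [[222. 217.]]
[0.33 0.44 0.25] -> [-0.709 -0.466 -0.096] rot [-0.003 -0.    -0.477]
[0.5504 0.1799 0.22  ] -> [-2.217 -1.26   0.055] rot [-0.003 -0.    -0.477]
[0.5504 0.1799 0.175 ] -> [-2.217 -1.26   0.28 ] rot [-0.003 -0.    -0.477]
```

Emit:
{"name": "send_rows", "arguments": {"steps": [[1,-0.25,-0.15,-0.1,0,0,-0.15],[1,-0.5,-0.3,-0.1,0,0,-0.3],[1,-0.7,-0.4,-0.1,0,0,-0.45],[1,-0.85,-0.5,-0.1,0,0,-0.48],[1,-0.95,-0.55,-0.1,0,0,-0.48],[1,-1,-0.58,-0.1,0,0,-0.48],[1,-1,-0.58,-0.1,0,0,-0.48],[1,-1,-0.58,-0.1,0,0,-0.48]], "force": 60}}

```text
time: 1.1
position: [0.3747, 0.3985, 0.2512]
ee_rot: [0.071, 0.998, 0.0, -0.0]
ft_force: [-0.2, 0.2, -0.2]
width: 0.0002
```

Run:
```python
from h import *
from math import *
s=monitor.get_state();cv2.imwrite("pics/w1.png",read_camera("wrist"));print(s["width"],s["position"],wproj(list(carton([*CP,1.107]).values()),s["position"],s["ee_rot"]).round())
plan([cw(.045,0,.235),cw(.05,0,.21)],yaw=pi-.1443)
```

```text
0.00023770244174458707 [0.37469713 0.3984892  0.25118069] [[220. 242.]
 [104. 242.]
 [126. 347.]
 [130. 226.]
 [147. 321.]
 [180. 397.]
 [ 20. 396.]
 [ 99. 400.]
 [230. 348.]
 [126. 348.]]
[0.5504 0.1799 0.235 ] -> [-1.024 -0.959  0.08 ] rot [ 0.    -0.001  0.007]
[0.5554 0.1792 0.21  ] -> [-1.049 -0.959  0.205] rot [ 0.    -0.001  0.007]
```

View pics/w1.png

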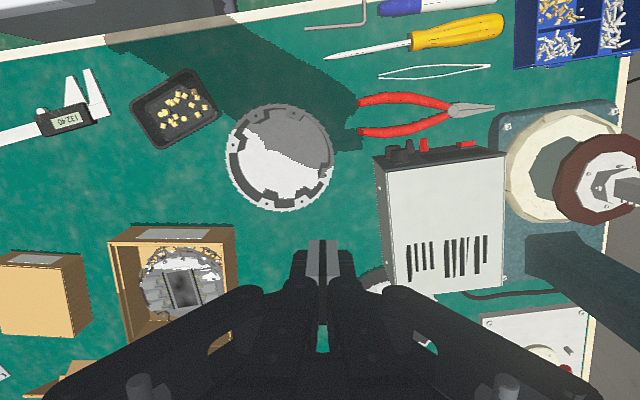

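The wrist view shows the carton's rim front corners near (108,242) and (230,243), close to the prediction of (104,242) and (220,242).

Emit:
{"name": "send_rows", "arguments": {"steps": [[1,-0.25,-0.23,0,0,0,0],[1,-0.5,-0.46,0,0,0,0],[1,-0.75,-0.7,0,0,0,0],[1,-0.95,-0.88,0.05,0,0,0],[1,-1,-0.96,0.08,0,0,0],[1,-1,-0.96,0.15,0,0,0],[1,-1,-0.96,0.2,0,0,0],[1,-1,-0.96,0.2,0,0,0]]}}

```text
time: 2.15
position: [0.5449, 0.1807, 0.2103]
ee_rot: [0.07, 0.998, -0.0, -0.001]
ft_force: [-0.3, -0.4, 0.4]
width: 0.0
```

Run:
```python
from h import *
from math import *
s=monitor.get_state();cv2.imwrite("pics/w2.png",read_camera("wrist"));
P=carton([*CP,1.107]);print(dict(zip(P,wproj(list(P.values()),s["position"],s["ee_rot"]).round().tolist())))
a=read_camera("scene")[100:220,240:400];cv2.imwrite("pics/s2.png",cv2.resize(a,None,fx=4,fy=4))
# arc: contact at d
for th in [1.2,1.1,1.0,.9,.7,.5,.3,.15,0]:
    d=.135; print(th, np.round([.0745-d*cos(th)+.003*sin(th),.052+d*sin(th)+.003*cos(th)],4))
print("tip local",Rn.from_euler('z',.1443).apply(s["position"]-[.5059,.1864,0]))
```

```text
{'FL': [400.0, 56.0], 'FR': [245.0, 55.0], 'BR': [255.0, 217.0], 'FR0': [257.0, 63.0], 'BR0': [264.0, 202.0], 'LL': [447.0, 184.0], 'LR': [198.0, 183.0], 'LE': [322.0, 188.0], 'HL': [389.0, 219.0], 'HR': [254.0, 218.0]}
1.2 [0.0284 0.1789]
1.1 [0.0159 0.1737]
1.0 [0.0041 0.1672]
0.9 [-0.0071  0.1596]
0.7 [-0.0268  0.1413]
0.5 [-0.0425  0.1194]
0.3 [-0.0536  0.0948]
0.15 [-0.0585  0.0751]
0 [-0.0605  0.055 ]
tip local [ 3.94343170e-02 -2.99650681e-05  2.10329180e-01]
```

View pics/w2.png

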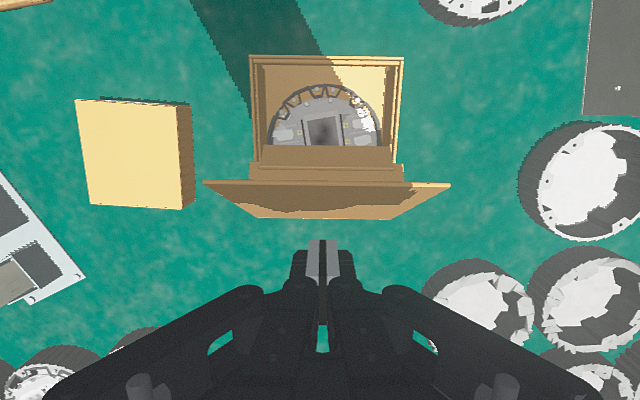

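View pics/s2.png

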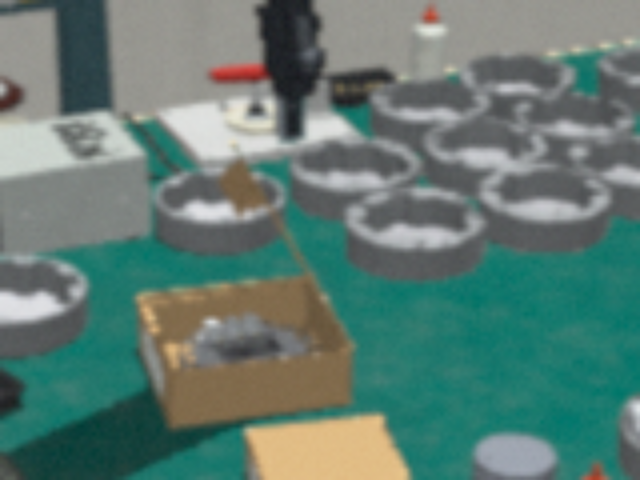

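The carton and lid outlines match the model to about 4 px: lid edge at (203,182) to (450,184), rim at (249,56) to (403,57). The lid angle is about 1.1. Now I'll sweep the lid down along its arc.

Emit:
{"name": "send_rows", "arguments": {"steps": [[1,0,0,0.18,0,0,0],[1,0.06,0,0.21,0,0,0],[1,0.11,0,0.24,0,0,0],[1,0.17,0,0.27,0,0,0],[1,0.22,0,0.32,0,0,0],[1,0.27,0,0.36,0,0,0],[1,0.32,0,0.41,0,0,0],[1,0.36,0,0.46,0,0,0]]}}

```text
time: 3.25
position: [0.4746, 0.1893, 0.1187]
ee_rot: [0.071, 0.997, 0.0, 0.0]
ft_force: [2.8, -0.0, 1.5]
width: 0.0001
```

Run:
```python
from h import *
s=monitor.get_state();print(s["ft_force"]);print("tip local",Rn.from_euler('z',.1443).apply(s["position"]-[.5059,.1864,0]))
a=read_camera("scene")[100:220,240:400];cv2.imwrite("pics/s3.png",cv2.resize(a,None,fx=4,fy=4))
```

```text
[ 2.81914584 -0.00862423  1.46497979]
tip local [-0.03138987 -0.00165647  0.1187328 ]
```

View pics/s3.png

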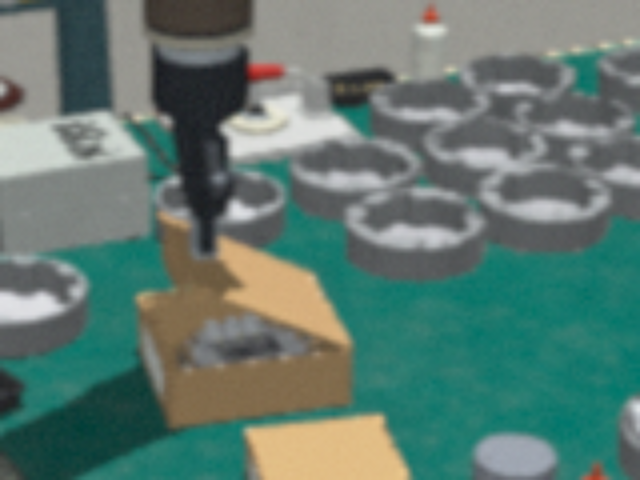

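The lid follows the fingertips and is now at about 0.5 rad. I'll continue to just above shut.

Emit:
{"name": "send_rows", "arguments": {"steps": [[1,0.04,0,0.06,0,0,0],[1,0.08,0,0.12,0,0,0],[1,0.11,0,0.18,0,0,0],[1,0.13,0,0.22,0,0,0],[1,0.15,0,0.25,0,0,0],[1,0.155,0,0.27,0,0,0],[1,0.155,0,0.285,0,0,0],[1,0.155,0,0.295,0,0,0]]}}

```text
time: 4.3
position: [0.4439, 0.1936, 0.0602]
ee_rot: [0.071, 0.997, -0.0, -0.0]
ft_force: [-0.7, 0.4, 2.4]
width: -0.0005
```

Emit:
{"name": "send_rows", "arguments": {"steps": [[1,0,0,0.005,0,0,0],[1,0,0,0.01,0,0,0],[1,0,0,0.015,0,0,0],[1,0,0,0.02,0,0,0],[1,0,0,0.025,0,0,0],[1,0,0,0.025,0,0,0],[1,0,0,0.025,0,0,0],[1,0,0,0.025,0,0,0]]}}

```text
time: 5.3
position: [0.4445, 0.1936, 0.0553]
ee_rot: [0.071, 0.997, 0.0, 0.0]
ft_force: [-1.0, 0.6, 1.9]
width: 0.0001
```

Emit:
{"name": "send_rows", "arguments": {"steps": [[1,0,0,0.003,0,0,0],[1,0,0,0.005,0,0,0],[1,0,0,0.008,0,0,0],[1,0,0,0.01,0,0,0],[1,0,0,0.01,0,0,0],[1,0,0,0.01,0,0,0],[1,0,0,0.01,0,0,0],[1,0,0,0.01,0,0,0]]}}

```text
time: 6.3
position: [0.4446, 0.1936, 0.0544]
ee_rot: [0.071, 0.997, 0.0, 0.0]
ft_force: [-4.5, -1.9, 21.1]
width: 0.0001
```

A hard stop came up at z=0.054 with 21 N, so the lid is down flat. I'll lift off and check whether it stays shut.

Emit:
{"name": "send_rows", "arguments": {"steps": [[1,0,0,-0.02,0,0,0],[1,0,0,-0.1,0,0,0],[1,0,0,-0.3,0,0,0],[0,0,0,-0.55,0,0,0],[-1,0,0,-0.75,0,0,0],[-1,0,-0.1,-0.85,0,0,0],[-1,0,-0.3,-0.85,0,0,0],[-1,0,-0.5,-0.85,0,0,0]]}}

```text
time: 7.3
position: [0.4302, 0.0937, 0.2236]
ee_rot: [0.071, 0.997, 0.0, 0.001]
ft_force: [-0.1, -0.2, 0.2]
width: 0.0852
```

Run:
```python
from h import *
from math import *
s=monitor.get_state();print(s["width"],s["position"],s["q"].round(2) if hasattr(s["q"],"round") else s["q"]);
cv2.imwrite("pics/w4.png",read_camera("wrist"))
a=read_camera("scene")[130:290,260:420];cv2.imwrite("pics/s4.png",cv2.resize(a,None,fx=3.7,fy=3.7))
plan([(.5317-.07,-.2212,.23)],yaw=pi-.1443)
```

```text
0.08520125151450789 [0.43016069 0.09366367 0.22360753] [-0.52  0.13  0.2   2.02 -0.03  0.99  1.13]
[ 0.4617 -0.2212  0.23  ] -> [-0.389 -1.517 -0.031] rot [-0.002  0.    -0.008]
```

View pics/s4.png

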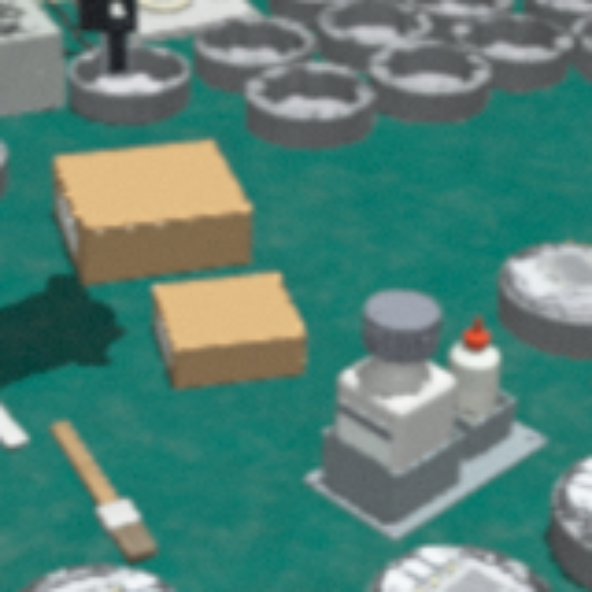

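View pics/w4.png

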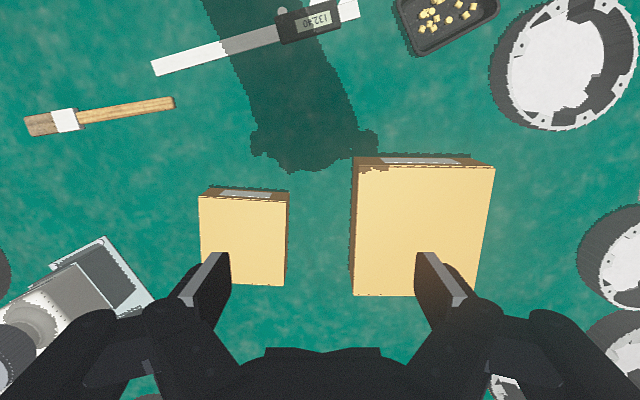

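The carton lid lies flat and stays shut with nothing touching it. Scene crop: large carton at (150,200), smaller look-alike at (230,320), cap at (402,315). Now I'll move toward the cap, turning the wrist so the anticlockwise turn keeps joint 7 in range.

Emit:
{"name": "send_rows", "arguments": {"steps": [[-1,-0.1,-0.2,-0.05,0,0,0.2],[-1,-0.15,-0.4,-0.05,0,0,0.4],[-1,-0.25,-0.6,-0.05,0,0,0.6],[-1,-0.35,-0.8,-0.05,0,0,0.8],[-1,-0.45,-1,-0.05,0,0,1],[-1,-0.6,-1,-0.05,0,0,1],[-1,-0.7,-1,-0.05,0,0,1],[-1,-0.7,-1,-0.05,0,0,1]]}}

```text
time: 8.4
position: [0.5414, -0.1229, 0.2327]
ee_rot: [0.316, 0.949, -0.0, -0.0]
ft_force: [0.7, -0.2, 0.5]
width: 0.0854
```

Run:
```python
from h import *
plan([(.572,-.251,.235)])
```

```text
[ 0.572 -0.251  0.235] -> [-0.506 -0.421 -0.011] rot [0. 0. 0.]
```

Emit:
{"name": "send_rows", "arguments": {"steps": [[-1,-0.2,-0.15,0,0,0,0],[-1,-0.4,-0.3,0,0,0,0],[-1,-0.5,-0.42,0,0,0,0],[-1,-0.5,-0.42,0,0,0,0],[-1,-0.5,-0.42,0,0,0,0],[-1,-0.5,-0.42,0,0,0,0],[-1,-0.5,-0.42,0,0,0,0],[-1,-0.5,-0.42,0,0,0,0]]}}

```text
time: 9.4
position: [0.57, -0.2499, 0.2334]
ee_rot: [0.316, 0.949, 0.0, 0.0]
ft_force: [-0.4, 0.6, -0.3]
width: 0.0854
```

Run:
```python
from h import *
s=monitor.get_state();print(s["position"],s["ee_rot"],wproj([.5317,-.2212,.153],s["position"],s["ee_rot"]))
cv2.imwrite("pics/w5.png",read_camera("wrist"))
```

```text
[ 0.56995606 -0.24988409  0.23337176] [3.15556573e-01 9.48906759e-01 1.08745281e-04 2.15764216e-05] [[321.92224387 142.25226951]]
```

View pics/w5.png

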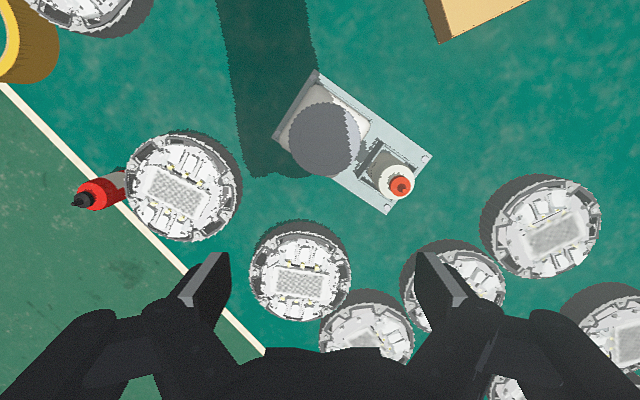

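Run:
```python
import cv2
a=cv2.imread("pics/w5.png")[80:220,260:440]
cv2.imwrite("pics/c5.png",cv2.resize(a,None,fx=4,fy=4,interpolation=cv2.INTER_NEAREST))
```

```text
(no output)
```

View pics/c5.png

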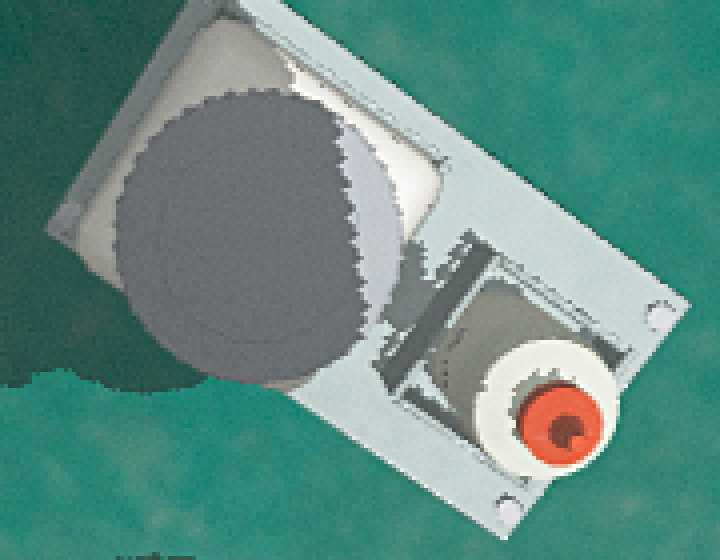

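Cap disc centre measured at pixel (324.6,139.4), against a prediction of (321.9,142.3), so about 2 mm off. The disc's size matches a top at z=0.153.

Run:
```python
from h import *
plan([(.5314,-.219,.20),(.5314,-.219,.116)])
```

```text
[ 0.5314 -0.219   0.2   ] -> [0.247 0.009 0.167] rot [0. 0. 0.]
[ 0.5314 -0.219   0.116 ] -> [0.247 0.009 0.587] rot [0. 0. 0.]
```

Emit:
{"name": "send_rows", "arguments": {"steps": [[-1,0.15,0.01,0,0,0,0],[-1,0.245,0.01,0.05,0,0,0],[-1,0.245,0.01,0.17,0,0,0],[-1,0.245,0.01,0.28,0,0,0],[-1,0.245,0.01,0.4,0,0,0],[-1,0.245,0.01,0.5,0,0,0],[-1,0.245,0.01,0.58,0,0,0],[-1,0.245,0.01,0.58,0,0,0]]}}

```text
time: 10.45
position: [0.5312, -0.2192, 0.1164]
ee_rot: [0.316, 0.949, -0.0, -0.001]
ft_force: [-0.1, 0.0, -0.0]
width: 0.0851
```

Run:
```python
from h import *
s=monitor.get_state();print(s["position"],wproj([[.5317,-.2212,.153],[.5314,-.219,.153]],s["position"],s["ee_rot"]),s["q"][6])
cv2.imwrite("pics/w6.png",read_camera("wrist")); a=read_camera("scene")[190:280,320:430];cv2.imwrite("pics/s6.png",cv2.resize(a,None,fx=6,fy=6))
```

```text
[ 0.53122367 -0.21920528  0.11636853] [[318.19810638 302.18263147]
 [322.19712897 298.76775843]] 1.4730860817178215
```

View pics/w6.png

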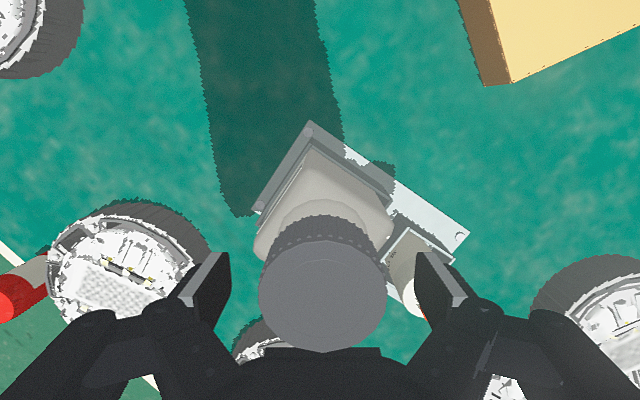

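View pics/s6.png

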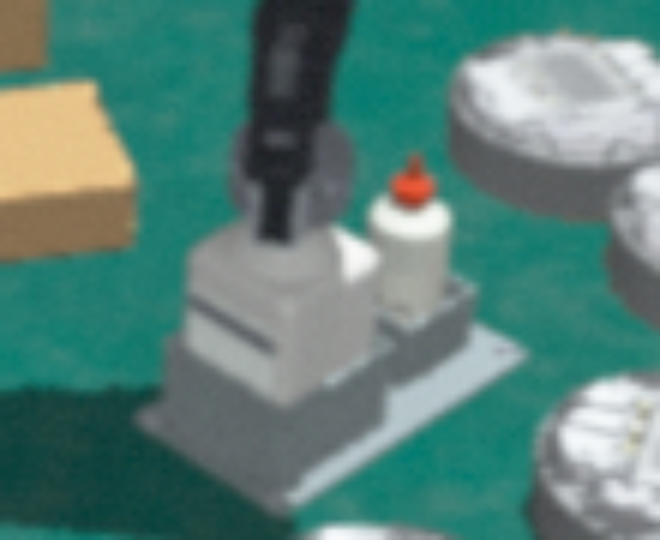

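The cap disc is centred between the open fingers (centre about (322,297), predicted (322,299)). Now I'll grip it.

Emit:
{"name": "send_rows", "arguments": {"steps": [[1,0,0,0,0,0,0],[1,0,0,0,0,0,0],[1,0,0,0,0,0,0],[1,0,0,0,0,0,0],[1,0,0,0,0,0,0],[1,0,0,0,0,0,0],[1,0,0,0,0,0,0],[1,0,0,0,0,0,0]], "force": 60}}

```text
time: 11.55
position: [0.5321, -0.2195, 0.1174]
ee_rot: [0.316, 0.949, 0.0, 0.0]
ft_force: [2.1, 1.9, 4.4]
width: 0.0513
```

Emit:
{"name": "send_rows", "arguments": {"steps": [[1,0,0,0.005,0,0,0],[1,0,0,0.01,0,0,0],[1,0,0,0.015,0,0,0],[1,0,0,0.02,0,0,0],[1,0,0,0.025,0,0,0],[1,0,0,0.03,0,0,0],[1,0,0,0.03,0,0,0],[1,0,0,0.03,0,0,0]]}}

```text
time: 12.55
position: [0.5323, -0.2194, 0.1119]
ee_rot: [0.316, 0.949, 0.0, 0.001]
ft_force: [0.6, 2.7, 10.2]
width: 0.0518
```

Fz is 10 N and the cap is about 6 mm down, so it is fully pressed. I'll turn it anticlockwise while holding the press.

Emit:
{"name": "send_rows", "arguments": {"steps": [[1,0,0,0,0,0,-0.12],[1,0,0,0,0,0,-0.25],[1,0,0,0,0,0,-0.38],[1,0,0,0,0,0,-0.5],[1,0,0,0,0,0,-0.62],[1,0,0,0,0,0,-0.75],[1,0,0,0,0,0,-0.88],[1,0,0,0,0,0,-1]]}}

```text
time: 13.55
position: [0.5319, -0.2201, 0.1119]
ee_rot: [0.071, 0.998, -0.0, 0.0]
ft_force: [-0.1, -0.1, 10.4]
width: 0.0515
```

Emit:
{"name": "send_rows", "arguments": {"steps": [[1,0,0,0,0,0,-0.12],[1,0,0,0,0,0,-0.25],[1,0,0,0,0,0,-0.38],[1,0,0,0,0,0,-0.5],[1,0,0,0,0,0,-0.62],[1,0,0,0,0,0,-0.75],[1,0,0,0,0,0,-0.88],[1,0,0,0,0,0,-1]]}}

```text
time: 14.55
position: [0.5319, -0.2202, 0.1119]
ee_rot: [-0.178, 0.984, -0.0, 0.0]
ft_force: [0.7, 0.3, 10.2]
width: 0.0512
```

Run:
```python
from h import *
s=monitor.get_state();print(s["position"],s["ft_force"],s["ft_torque"],s["q"][6])
cv2.imwrite("pics/w7.png",read_camera("wrist"))
```

```text
[ 0.53194558 -0.22017401  0.11186139] [ 0.66933735  0.2656471  10.18314175] [ 0.01608364  0.06041599 -0.05578752] 2.3113362341097083
```

View pics/w7.png

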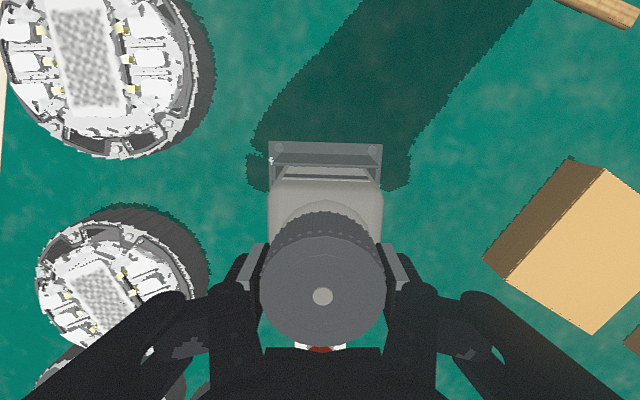

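The turn so far is 57° with almost no resisting torque. I'll add 3°, then lift gently a little first and check the force.

Emit:
{"name": "send_rows", "arguments": {"steps": [[1,0,0,0,0,0,-0.1],[1,0,0,0,0,0,-0.1],[1,0,0,-0.02,0,0,-0.1],[1,0,0,-0.04,0,0,-0.1],[1,0,0,-0.06,0,0,-0.1],[1,0,0,-0.08,0,0,-0.1],[1,0,0,-0.08,0,0,-0.1],[1,0,0,-0.08,0,0,-0.1]]}}

```text
time: 15.6
position: [0.5315, -0.2194, 0.127]
ee_rot: [-0.202, 0.979, 0.0, -0.0]
ft_force: [-0.4, -0.3, -0.3]
width: 0.0514
```

Run:
```python
from h import *
s=monitor.get_state();print(s["position"],s["ft_force"],s["ft_torque"])
a=read_camera("scene")[190:280,320:430];cv2.imwrite("pics/s8.png",cv2.resize(a,None,fx=6,fy=6))
```

```text
[ 0.53153589 -0.21937807  0.12699245] [-0.37648225 -0.2512581  -0.31053243] [ 0.01091643  0.00574527 -0.0006036 ]
```

View pics/s8.png

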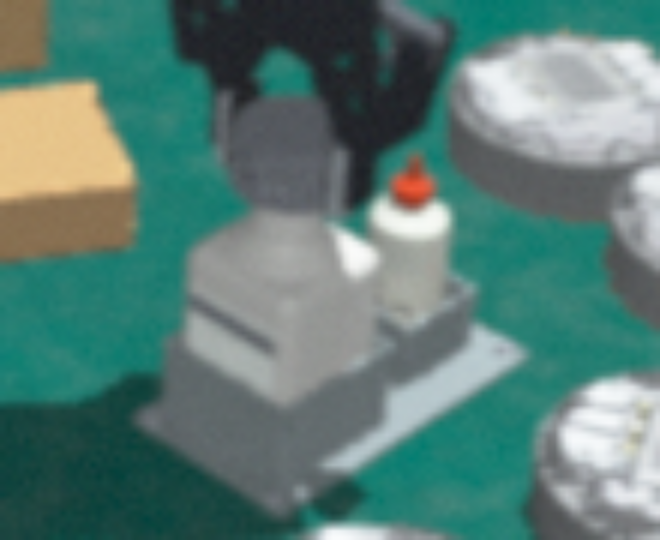

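The cap is free: wrist force is about 0 and the bottle is seated in the holder. I'll lift it to about 80 mm above the seat.

Emit:
{"name": "send_rows", "arguments": {"steps": [[1,0,-0.004,-0.05,0,0,0],[1,0,-0.004,-0.12,0,0,0],[1,0,-0.004,-0.19,0,0,0],[1,0,-0.004,-0.26,0,0,0],[1,0,-0.004,-0.32,0,0,0],[1,0,-0.004,-0.352,0,0,0],[1,0,-0.004,-0.352,0,0,0],[1,0,-0.004,-0.352,0,0,0]]}}

```text
time: 16.65
position: [0.5319, -0.2201, 0.1972]
ee_rot: [-0.202, 0.979, 0.0, -0.0]
ft_force: [-0.8, -0.5, -0.6]
width: 0.0514
```

Run:
```python
from h import *
s=monitor.get_state();print(s["position"],s["ee_rot"],s["ft_force"],s["width"])
cv2.imwrite("pics/w9.png",read_camera("wrist"))
i=read_camera("scene");cv2.imwrite("pics/s9.png",cv2.resize(i[130:290,260:420],None,fx=3.7,fy=3.7))
m=[.5319,-.2202]
print("mouth z.143",proj("scene",[*m,.143]),"cap top",proj("scene",[*m,.233]), "cap bottom",proj("scene",[*m,.204]),"wrist captop",wproj([*m,.233],s["position"],s["ee_rot"]))
i=read_camera("top");cv2.imwrite("pics/t9.png",cv2.resize(i[150:250,220:470],None,fx=3,fy=3))
```

```text
[ 0.53187549 -0.22008891  0.19721752] [-2.02177491e-01  9.79348804e-01  2.16252940e-04 -3.69105425e-04] [-0.77956637 -0.49805418 -0.58837914] 0.051396358531369
mouth z.143 [[367.40325542 217.28391145]] cap top [[369.63275729 186.59257563]] cap bottom [[368.89525521 196.74503368]] wrist captop [[321.56176359 296.99814324]]
```

View pics/s9.png

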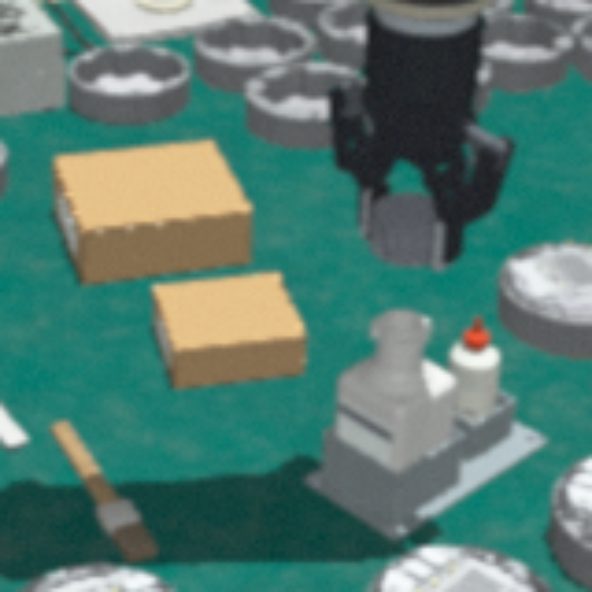

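View pics/w9.png

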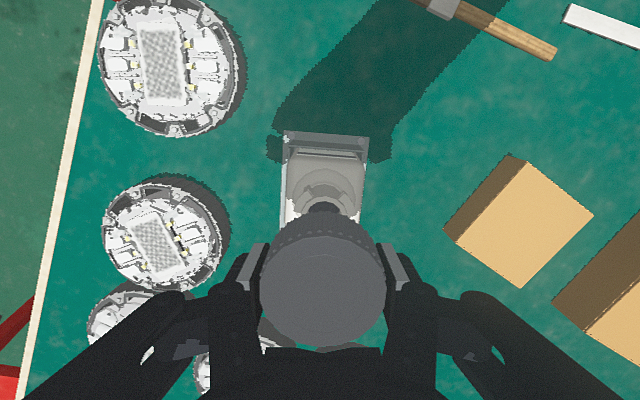

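View pics/t9.png

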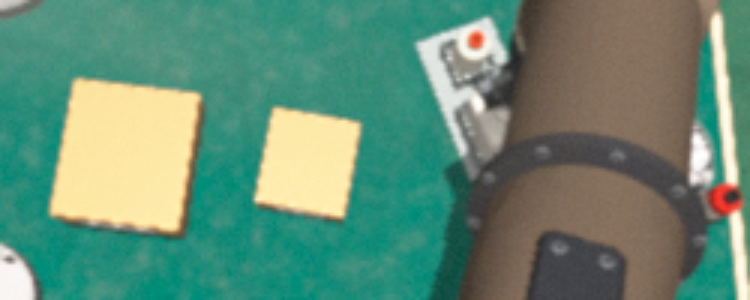

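Run:
```python
from h import *
i=np.mean([read_camera("scene").astype(float) for _ in range(4)],0).astype(np.uint8);cv2.imwrite("pics/s10.png",cv2.resize(i[175:250,345:395],None,fx=8,fy=8,interpolation=cv2.INTER_CUBIC))
m=[.5319,-.2202]
f=lambda p:((p-[345,175]+.5)*8-.5).round().tolist()
for z in(.143,.204,.233):
  r=.016 if z<.2 else .026
  c=np.array([[m[0]+r*np.cos(t),m[1]+r*np.sin(t),z] for t in np.linspace(0,6.28,60)]);p=f(proj("scene",c)); p=np.array(p);print(z,p.min(0),p.max(0))
```

```text
0.143 [133. 315.] [233. 369.]
0.204 [111. 136.] [278. 220.]
0.233 [116.  56.] [285. 138.]
```

View pics/s10.png

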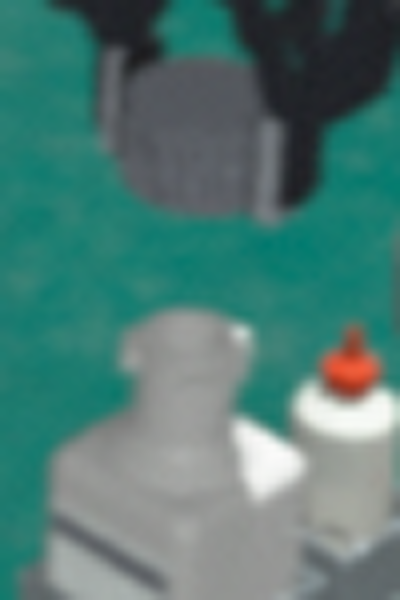

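Cap and bottle mouth line up in the enlarged scene view. Both sit about 4–8 enlarged px (under 1 camera pixel) from the prediction, in the same direction. The carton stays shut and everything else is in place, so I'm handing in.

```bash
python3 -c "
from rig import *
print(job_done()); s=monitor.get_state(); print(s['time'],s['position'],s['width'])"
```

```text
the job is handed in; nothing more can be done
None
the job is handed in; nothing more can be done
```

The lens carton is shut, and the solvent bottle's cap is off and held above its mouth. I handed the job in at about 17 s of the 51 s allowed.

- **Carton lid:** I swept it down with the shut fingertips and pressed near its free edge until it stopped hard at 21 N. That is more than the 5–9 N it needs to snap, but below the 40 N limit. After I let go it lay flat and was still flat in every later picture; I did not measure its angle.
- **Cap:** I pressed it down about 6 mm (10 N) and turned it about 60° anticlockwise. It came free with no load on the wrist, so the bottle stayed in its holder.
- **Final pose:** The cap is gripped at 51 mm opening, level, about 80 mm above its seat and straight over the mouth.

In the scene camera, cap and mouth both sat slightly off the predicted pixels (under 1–1.5 pixels, in the same direction). I took that as calibration error, so cap and mouth should be aligned to about 1–2 mm. The arm hid part of the top view at the end, so I checked alignment from the scene and wrist views only.

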